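# Count to the third garage and push the car in

### The arm

A 6-joint arm with a two-finger parallel gripper is mounted at the origin on the work surface. World frame = base frame: x ahead of the robot, y to its left, z up, the work surface at z = 0. Lengths are in m, angles in degrees, forces in N, time in s.
With the tool pointing down it reaches from about 0.4 to 0.825 m from the base axis. Payload 7 kg.
Tool frame: the origin (TCP) lies on the centre line of the jaws, within the pads' length; the fingertips stand 8 mm ahead of it and the grasp point (between the pads) lies 11 mm behind it; z points along the fingers, y is the line along which they close (so a half turn about z gives the same grasp; the last joint's range is limited). The gripper opens to 88 mm and grips with 3 to 60 N. Pads are 19 mm wide; open, the fingers measure 130 mm over their backs; the gripper's body (78 mm by 193 mm) begins 47 mm behind the grasp point.
Start: joints at [80.392, 20.546, 0.682, 0, -70.136, -16.507], TCP at [0.297, 0.606, 0.235] pointing down, gripper open.
Joint ranges: [-176.03, 176.03], [-82.01, 121.73], [-58.28, 71.71], [-173.87, 95.51], [-174.79, -0.11], [-173.66, 173.66]. Speed limits (degrees/s): [136.94, 136.94, 172.46, 180, 180, 180].

### API

Orientations are given as [roll, pitch, yaw] about the fixed x, y, z axes, in that order (R = Rz(yaw) Ry(pitch) Rx(roll)).
In Python, from plant import telemetry, viewer, close_job, models gives the robot as it stands.
- The arm moves only by the shell command python3 -m handwheel 'ROWS' [FORCE]. ROWS is JSON, a list of rows, each an object with "grip": the closure, from -1 (fully open) to 1 (shut); "travel": the shift along the tool's x, y, z as a fraction of full scale, a list of three; "spin": the turn about the tool's z as a fraction of full scale. A call has 1 to 8 rows; each row shifts and turns the commanded pose from where the row before left it, along the tool's axes as they then stand; what a row does not reach is not made up. Full scale, the value 1, is 0.025 m for a shift and 5 degrees for a turn. A row lasts 1/8 s, in which the tool goes at most 62.5 mm and 10.7 degrees, less where a joint would pass 70% of its speed; a pose out of reach is approached as far as the arm can. A call with a number of a shift or a turn outside -1 to 1 is refused whole. A call with a gripper value outside its range is refused whole. The fingers move at their own pace and stop on an object; FORCE is the grip in N (left out, the last holds). Time passes only in rows, so rows that do not move let the fingers close. It gives the time, the measured TCP pose, the force, the opening and the grip force at its end, in the units of the state.
- telemetry.get_state(): the state, without advancing time (a new reading comes with each control period).
- viewer.capture(name): name is "side" or "top"; returns the picture (420x560x3 uint8, red, green, blue); there is no depth.
- viewer.calibration(name): a dict with "fx", "fy", "cx", "cy" (pixels), "T" (4x4, takes a point from camera to world coordinates). Camera axes: x right, y down, z forward; pixel columns grow to the right and rows downward; lengths in m; the calibration is good to about 2 mm. A picture is of the moment at which its call begins. calibration takes no time and is no camera call.
- close_job(): hands the job in; it is judged then, once.
Trained networks look in the newest picture that a camera, given by its name, has taken for a name from the list of things; names that differ only in an ending like _2 or _b are one class to them, and where a whole thing is asked for, a point or a joint stands for the part that bears it (a point fixed in the world has none). Each returns a list of dicts, best first, with "p" (0 to 1); they miss things now and then, are a little off and sometimes report something else, mostly with a low value. They report only what shows in the picture. A call takes as long as a camera call.
- models.find_in(camera, thing): "position" ([column, row] in pixels, amid what is visible of it).
The state is a dict: "time_s": time; "joints": joint angles; "qd": joint speeds; "joint_torque": joint torques, N m; "tcp_pos": TCP position; "eef_rot": TCP orientation; "contact_force": force on the tool from outside, world axes, zero at the start; "moment": the same for the moment, N m; "gripper_width": finger opening in m; "gripper_force": force on a finger pad.
Only numpy, scipy, OpenCV 4.12 (cv2) and the standard library are available. Lean on these libraries where they do the work, as an engineer would, in place of code of your own. Each camera call takes 0.05 s, during which the arm holds its last target. There are 200 camera calls.

### The job

Start at the end of the walnut garage where the red ball stands and feel along the maple rail on its back wall with a fingertip, touching the rail behind the first, the second and then the third gap, and not the fourth. Then push the plain maple car along the table, nose first, into that third gap until its nose is fully home against the back wall, and leave it there. Only touch and push: do not lift or tip the car, and leave the other toys where they are.

Things in the scene. Friction and masses are not known exactly. Their poses are not given: they have to be found in the camera images.
- garage: Walnut garage, fixed, rigid. Five dividers along its x make four 60 mm gaps, open above and to -x (towards the robot), table as floor. Origin: on the table, mid gaps. In its frame: gap centres y = +108, +36, -36, -108 mm; dividers 12 mm thick, 46 high, rounded front ends at x = -24; back wall front face x = +45, 14 thick; on it the rail, 20 wide (x 42 to 62), flat top 64 mm above the table, flush all along.
- rail_a: Pale maple rail section on the back wall, directly behind the gap at garage y = +108 mm: 20 mm along x, 60 mm along y, fixed and rigid; a flush 12 mm walnut strip parts it from the next. Origin: centre of its flat top, 64 mm above the table; axes as the garage's.
- rail_b: Pale maple rail section on the back wall, directly behind the gap at garage y = +36 mm: 20 mm along x, 60 mm along y, fixed and rigid; a flush 12 mm walnut strip parts it from the next. Origin: centre of its flat top, 64 mm above the table; axes as the garage's.
- rail_c: Pale maple rail section on the back wall, directly behind the gap at garage y = -36 mm: 20 mm along x, 60 mm along y, fixed and rigid; a flush 12 mm walnut strip parts it from the next. Origin: centre of its flat top, 64 mm above the table; axes as the garage's.
- rail_d: Pale maple rail section on the back wall, directly behind the gap at garage y = -108 mm: 20 mm along x, 60 mm along y, fixed and rigid; a flush 12 mm walnut strip parts it from the next. Origin: centre of its flat top, 64 mm above the table; axes as the garage's.
- post_red: Turned maple post, 28 mm wide at the foot, with a glossy red 22 mm ball on top (53 mm high in all), fixed to the table about 30 mm beyond one end of the garage: counting starts at this end. It may be at either end (garage y about +180 or -180 mm). Origin: centre of its foot.
- post_blue: The same post with a blue ball, at the other end of the garage. Origin: centre of its foot.
- car: Plain maple car, loose, 80 mm long (x, nose +x), 48 wide, flat sides and tail, front corners rounded 12 mm; body 26 high, a 40 x 40 cabin centred 12 mm behind the origin rises to 40. Painted wheels: it slides on its flat underside. About 0.12 kg, 1 to 2 N moves it. Starts in front of the garage, nose within 0.3 rad of world +x. Origin: middle of its underside.
- car_nose (a point): Middle of the car's nose, 40 mm ahead of the car's origin, 13 mm up.
- car_tail (a point): Middle of the car's flat tail, 40 mm behind the car's origin, 13 mm up.
- doll: Bystander: blue peg doll with a maple head, 32 mm wide, 60 mm tall, loose. Origin: centre of its underside.
- arch: Bystander: green wooden arch block, 30 x 80 x 50 mm, loose. Origin: centre of its underside.
- beaker: Bystander: orange plastic beaker, 68 mm wide, 75 mm tall, loose. Origin: centre of its underside.
- toy_car: Bystander: red wooden car of the same shape as the maple one, loose, off to the left. Not the car to push. Origin: middle of its underside.
- ball_green_center (a point): Bystander: centre of the loose green ball, 22 mm, in a cell of the catch tray of the fixed slanted wooden chute box (150 mm high) at the back left.
- ball_yellow_center (a point): Bystander: centre of the loose yellow ball, 22 mm, in a cell of the catch tray of the fixed slanted wooden chute box (150 mm high) at the back left.

How it is judged (in metres and radians):
On the way, in this order (a step that is already met when the one before it is completed fails the run):
1. a fingertip touches the maple rail behind the first gap, counted from the red ball (((y of post_red in the frame of garage above 0 m and contact force between the fingers and rail_a above 0.3 N) or (y of post_red in the frame of garage below 0 m and contact force between the fingers and rail_d above 0.3 N))), for 0.05 s.
2. a fingertip touches the maple rail behind the second gap, counted from the red ball (((y of post_red in the frame of garage above 0 m and contact force between the fingers and rail_b above 0.3 N) or (y of post_red in the frame of garage below 0 m and contact force between the fingers and rail_c above 0.3 N))), for 0.05 s.
3. a fingertip touches the maple rail behind the third gap, counted from the red ball (((y of post_red in the frame of garage above 0 m and contact force between the fingers and rail_c above 0.3 N) or (y of post_red in the frame of garage below 0 m and contact force between the fingers and rail_b above 0.3 N))), for 0.05 s.
4. the car is fully inside the third gap counted from the red ball (((y of post_red in the frame of garage above 0 m and y of car_nose in the frame of garage between -0.048 and -0.024 m and y of car_tail in the frame of garage between -0.048 and -0.024 m) or (y of post_red in the frame of garage below 0 m and y of car_nose in the frame of garage between 0.024 and 0.048 m and y of car_tail in the frame of garage between 0.024 and 0.048 m)) and x of car_nose in the frame of garage above 0.04 m and height (world z) of car below 0.006 m and angle between car's own z axis and vertical below 0.1 rad), for 0.2 s.
At the end, for the whole second after the job is handed in: The maple car stands still and flat on the table in the third gap counted from the red ball, nose and tail within 12 mm of the gap's middle line, nose within 5 mm of the back wall (all of step 4 and linear speed of car below 0.01 m/s); the robot touches nothing.
It fails at once if the car is lifted or tipped (12 mm, 0.3 rad) (height (world z) of car above 0.012 m or angle between car's own z axis and vertical above 0.3 rad).
It fails at once if the rail behind the fourth gap is touched ((y of post_red in the frame of garage above 0 m and contact force between the fingers and rail_d above 0.3 N) or (y of post_red in the frame of garage below 0 m and contact force between the fingers and rail_a above 0.3 N)).
It fails at once if the doll, arch, beaker, red toy car or a ball in the tray is moved more than 20 mm (distance of any of doll, arch, beaker, toy_car, ball_green_center, ball_yellow_center from where it was at the start of the episode above 0.02 m).
It also fails if it takes over 72 s, if anything falls off the work surface, if the arm or the gripper's body presses on something with over 40 N, if the wrist force passes 120 N, or if a joint passes its speed limit or range.

## Working session

There is one attempt and no reset: what is moved stays moved. The work goes in short steps, Python scripts to look and compute and a shell command to move; the robot and the scene stay as the last step left them, time stands still between calls to the robot, and variables do not carry over. Pictures are saved under pics/ and viewed, at most 10 in all, crops included, and the job is handed in when it is done.

```bash
mkdir -p pics; cat > h.py <<'E'
import numpy as np, cv2
from plant import telemetry, viewer, models
def ray(cam,px,z):
    c=viewer.calibration(cam);T=np.array(c["T"])
    d=T[:3,:3]@np.array([(px[0]-c["cx"])/c["fx"],(px[1]-c["cy"])/c["fy"],1])
    o=T[:3,3];return o+d*(z-o[2])/d[2]
def proj(cam,p):
    c=viewer.calibration(cam);T=np.array(c["T"])
    q=T[:3,:3].T@(np.array(p)-T[:3,3]);return np.array([c["cx"]+c["fx"]*q[0]/q[2],c["cy"]+c["fy"]*q[1]/q[2]])
def save(cam,name):
    im=viewer.capture(cam);cv2.imwrite(f"pics/{name}.png",im[:,:,::-1]);return im
E
python3 - <<'E'
from h import *
np.set_printoptions(precision=4,suppress=True)
a=save("top","t0");save("side","s0")
for cam in("top","side"):
    print(cam,np.array(viewer.calibration(cam)["T"])[:3],viewer.calibration(cam)["fx"])
    for t,z in (("garage",.04),("rail_a",.064),("post_red",.042),("post_blue",.042),("car",.03),("doll",.03),("arch",.03),("beaker",.04),("toy_car",.03)):
        for r in models.find_in(cam,t)[:4]: print(t,round(r["p"],2),np.round(r["position"]),ray(cam,r["position"],z)[:2])
s=telemetry.get_state();print(s)
E
```

```text
top [[-0.0082 -0.9867  0.1621  0.4204]
 [-0.9998  0.0113  0.0179 -0.0112]
 [-0.0194 -0.1619 -0.9866  1.0661]] 392.86709389833453
garage 0.68 [297. 184.] [ 0.6686 -0.0373]
rail_a 0.6 [281. 183.] [0.6671 0.0041]
rail_a 0.58 [255. 187.] [0.657  0.0735]
rail_a 0.54 [310. 181.] [ 0.6715 -0.0698]
rail_a 0.49 [334. 177.] [ 0.682  -0.1328]
post_red 0.46 [232. 210.] [0.6001 0.135 ]
post_blue 0.58 [366. 190.] [ 0.6508 -0.2189]
car 0.81 [243. 262.] [0.462  0.1072]
car 0.58 [414. 260.] [ 0.464  -0.3399]
doll 0.62 [416. 260.] [ 0.4657 -0.3438]
arch 0.94 [433. 210.] [ 0.5947 -0.3983]
beaker 0.69 [393. 165.] [ 0.7187 -0.2967]
toy_car 0.77 [136. 258.] [0.4766 0.3896]
side [[ 0.9459 -0.2162  0.2419  0.2935]
 [-0.3243 -0.6514  0.6859 -0.7676]
 [ 0.0093 -0.7273 -0.6863  0.8231]] 466.84386187607686
garage 0.79 [319. 230.] [ 0.6508 -0.0616]
rail_a 0.73 [301. 188.] [0.6541 0.0689]
rail_a 0.64 [347. 240.] [ 0.6866 -0.135 ]
rail_a 0.63 [316. 203.] [0.6695 0.0045]
rail_a 0.61 [330. 224.] [ 0.6734 -0.0732]
post_red 0.64 [274. 182.] [0.6055 0.1373]
post_blue 0.75 [344. 286.] [ 0.6353 -0.2369]
car 0.9 [223. 211.] [0.4527 0.0844]
doll 0.64 [282. 359.] [ 0.4565 -0.3471]
doll 0.6 [300. 191.] [0.6645 0.0945]
arch 0.63 [364. 367.] [ 0.5968 -0.4104]
arch 0.57 [298. 188.] [0.6647 0.109 ]
beaker 0.63 [395. 297.] [ 0.7237 -0.2931]
toy_car 0.98 [206. 146.] [0.4751 0.3722]
{'time_s': 1.0, 'joints': array([ 80.3925,  20.5446,   0.6808,  -0.0011, -70.1351, -16.5095]), 'qd': array([-0.0172,  0.019 , -0.1126, -0.0608, -0.0191, -0.0114]), 'joint_torque': array([  0.0024, -58.2392,  29.3298,   7.0021,   0.0124,  -0.    ]), 'tcp_pos': array([0.2971, 0.6061, 0.2346]), 'eef_rot': array([-179.9993,    0.0013,  -26.1173]), 'contact_force': array([ 0.2867,  0.7072, -0.4636]), 'moment': array([-0.0268, -0.0388, -0.0382]), 'gripper_force': 0.0, 'gripper_width': 0.08755952757853465}
```

View pics/t0.png

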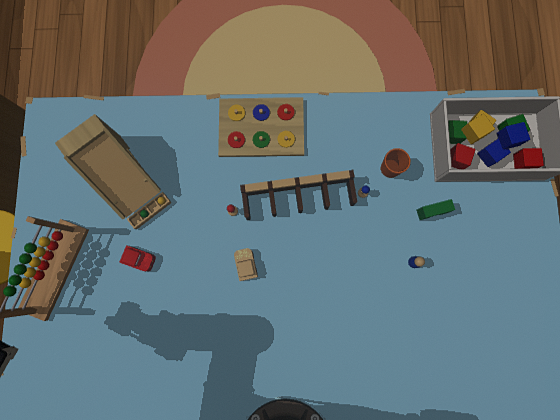

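View pics/s0.png

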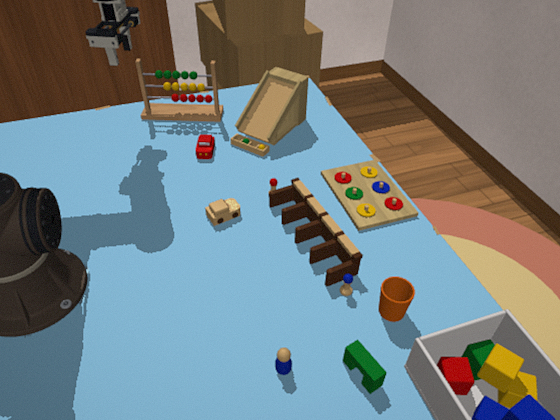

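The red ball (232,210 in the top view) stands at the left, +y end, so the order is rail_a, rail_b, rail_c and the goal is the gap at garage y = -36 mm. The maple car is at (246,264) top. Next I'll refine the garage and car poses.

```bash
cat >> h.py <<'E'
def maple(im,s):
    hsv=cv2.cvtColor(im,cv2.COLOR_RGB2HSV)
    return cv2.inRange(hsv,(8,40,s),(28,200,255))
E
python3 - <<'E'
from h import *
np.set_printoptions(precision=4,suppress=True)
from plant import models
im=cv2.imread("pics/t0.png")[:,:,::-1].copy();si=cv2.imread("pics/s0.png")[:,:,::-1].copy()
for cam,I,(x0,x1,y0,y1) in (("top",im,(220,380,160,290)),("side",si,(195,370,165,290))):
    m=np.zeros(I.shape[:2],np.uint8);m[y0:y1,x0:x1]=maple(I,135)[y0:y1,x0:x1]
    n,l,st,c=cv2.connectedComponentsWithStats(m,connectivity=4)
    for i in range(1,n):
        if st[i,4]>12: print(cam,st[i],c[i],ray(cam,c[i],.064)[:2])
a=cv2.resize(im[160:290,220:380],None,fx=4.5,fy=4.5,interpolation=cv2.INTER_CUBIC)
cv2.imwrite("pics/c1.png",a[:,:,::-1])
b=cv2.resize(si[165:290,195:370],None,fx=4.5,fy=4.5,interpolation=cv2.INTER_CUBIC)
cv2.imwrite("pics/c2.png",b[:,:,::-1])
E
```

```text
top [327 171  23   9 153] [337.5752 174.9216] [ 0.6863 -0.1433]
top [299 174  23  10 151] [310.3974 178.5828] [ 0.6774 -0.072 ]
top [272 178  23  10 154] [283.2143 182.3117] [ 0.6683 -0.0007]
top [245 182  23   9 154] [255.9286 186.0325] [0.6592 0.0709]
top [234 248  19  28 373] [243.4826 261.6622] [0.4628 0.1021]
top [239 275  18   6  45] [246.7778 277.2222] [0.4237 0.0935]
side [ 322  165   48   63 1329] [351.3695 190.1377] [0.7725 0.0209]
side [294 180  17  16 124] [301.8548 187.6694] [0.6573 0.0692]
side [307 196  19  18 143] [315.9091 204.7622] [ 0.6663 -0.002 ]
side [209 198  31  15 302] [224.5828 204.9834] [0.4554 0.067 ]
side [205 206  12  13  52] [210.3077 212.2115] [0.4168 0.0527]
side [322 214  20  19 160] [331.1375 223.3125] [ 0.6753 -0.0732]
side [338 234  21  20 180] [347.9833 243.75  ] [ 0.6845 -0.1451]
```

View pics/c1.png

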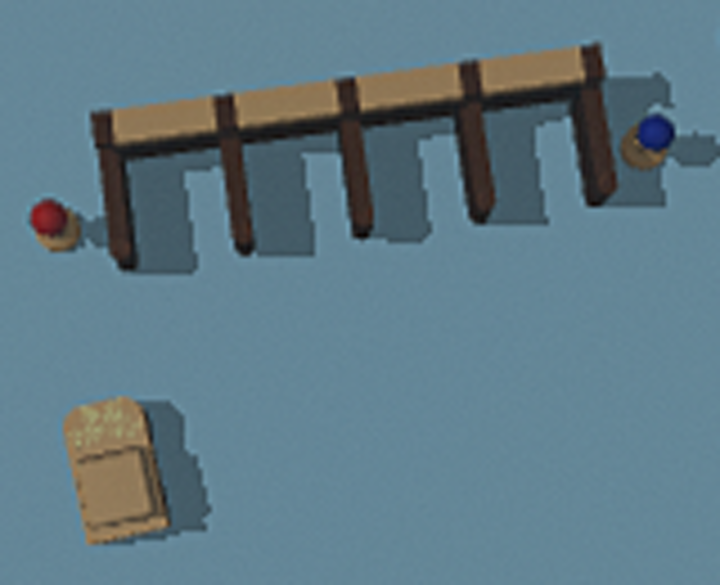

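View pics/c2.png

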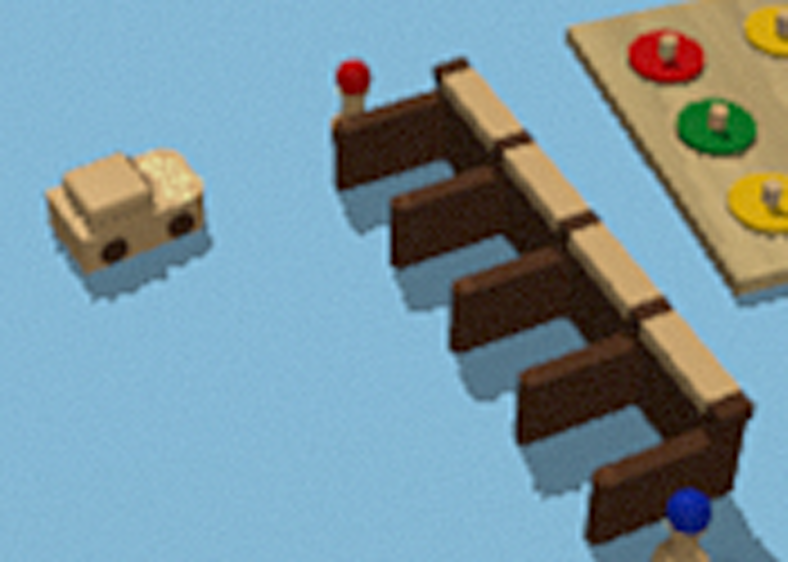

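Fits from both views agree: rails a (.658,.070), b (.667,-.001), c (.676,-.073), garage yaw ≈ 7.2°. I'll turn the tool to yaw -82.8° with the fingers shut.

```bash
python3 -m handwheel '[{"grip":1,"travel":[0,0,0],"spin":0.945},{"grip":1,"travel":[0,0,0],"spin":0.945},{"grip":1,"travel":[0,0,0],"spin":0.945},{"grip":1,"travel":[0,0,0],"spin":0.945},{"grip":1,"travel":[0,0,0],"spin":0.945},{"grip":1,"travel":[0,0,0],"spin":0.945},{"grip":1,"travel":[0,0,0],"spin":0.945},{"grip":1,"travel":[0,0,0],"spin":0.945}]' 20
python3 -m handwheel '[{"grip":1,"travel":[0,0,0],"spin":0.945},{"grip":1,"travel":[0,0,0],"spin":0.945},{"grip":1,"travel":[0,0,0],"spin":0.945},{"grip":1,"travel":[0,0,0],"spin":0.945}]'
cat >> h.py <<'E'
def go(x,y,z):
    s=telemetry.get_state();a=np.radians(s["eef_rot"][2]);d=np.array([x,y,z])-s["tcp_pos"]
    u=np.array([np.cos(a)*d[0]+np.sin(a)*d[1],np.sin(a)*d[0]-np.cos(a)*d[1],-d[2]])/.025
    print("t",round(s["time_s"],2),"pos",s["tcp_pos"].round(4),"yaw",s["eef_rot"][2].round(2),"F",s["contact_force"].round(1),"units",u.round(2))
E
python3 -c "
from h import *
go(.658,.070,.11)
# car corner pixels in crop of top /4.5 + offset
np.set_printoptions(precision=4,suppress=True)
P=lambda u,v,z:ray('top',(220+(u+.5)/4.5-.5,160+(v+.5)/4.5-.5),z)[:2]
print('tailL,tailR,noseL/R side',P(88,543,.026),P(168,526,.026),'cabin',[P(*c,.04) for c in((76,462),(146,447),(155,515),(88,528))],'noseTip',P(102,398,.026))
"
```

```text
time_s: 2.0
tcp_pos: [0.2971, 0.606, 0.2345]
eef_rot: [180.0, -0.0, -64.1]
contact_force: [1.0, -0.4, 0.7]
gripper_width: 0.0131
gripper_force: 0.0
time_s: 2.5
tcp_pos: [0.2971, 0.6061, 0.2346]
eef_rot: [-180.0, 0.0, -83.0]
contact_force: [0.6, 0.1, -0.4]
gripper_width: 0.0004
gripper_force: 0.0
t 2.5 pos [0.2971 0.6061 0.2346] yaw -82.97 F [ 0.6  0.1 -0.4] units [ 23.05 -11.7    4.98]
tailL,tailR,noseL/R side [0.4161 0.1174] [0.4255 0.0708] cabin [array([0.4623, 0.123 ]), array([0.4706, 0.0825]), array([0.4317, 0.0772]), array([0.4246, 0.1157])] noseTip [0.5002 0.1099]
```

```bash
R='x'; python3 -m handwheel '[{"grip":1,"travel":[0.96,-0.4875,0],"spin":0},{"grip":1,"travel":[0.96,-0.4875,0],"spin":0},{"grip":1,"travel":[0.96,-0.4875,0],"spin":0},{"grip":1,"travel":[0.96,-0.4875,0],"spin":0},{"grip":1,"travel":[0.96,-0.4875,0],"spin":0},{"grip":1,"travel":[0.96,-0.4875,0],"spin":0},{"grip":1,"travel":[0.96,-0.4875,0],"spin":0},{"grip":1,"travel":[0.96,-0.4875,0],"spin":0}]'
python3 -m handwheel '[{"grip":1,"travel":[0.96,-0.4875,0],"spin":0},{"grip":1,"travel":[0.96,-0.4875,0],"spin":0},{"grip":1,"travel":[0.96,-0.4875,0],"spin":0},{"grip":1,"travel":[0.96,-0.4875,0],"spin":0},{"grip":1,"travel":[0.96,-0.4875,0],"spin":0},{"grip":1,"travel":[0.96,-0.4875,0],"spin":0},{"grip":1,"travel":[0.96,-0.4875,0],"spin":0},{"grip":1,"travel":[0.96,-0.4875,0],"spin":0}]' | head -2
python3 -m handwheel '[{"grip":1,"travel":[0.96,-0.4875,0.6],"spin":0},{"grip":1,"travel":[0.96,-0.4875,0.6],"spin":0},{"grip":1,"travel":[0.96,-0.4875,0.6],"spin":0},{"grip":1,"travel":[0.96,-0.4875,0.6],"spin":0},{"grip":1,"travel":[0.96,-0.4875,0.6],"spin":0},{"grip":1,"travel":[0.96,-0.4875,0.6],"spin":0},{"grip":1,"travel":[0.96,-0.4875,0.6],"spin":0},{"grip":1,"travel":[0.96,-0.4875,0.6],"spin":0}]' | head -2
python3 -c "
from h import *
go(.658,.070,.078)"
```

```text
time_s: 3.5
tcp_pos: [0.4189, 0.4262, 0.2346]
eef_rot: [-180.0, 0.0, -82.8]
contact_force: [0.8, 0.0, -0.5]
gripper_width: 0.0004
gripper_force: 0.0
time_s: 4.5
tcp_pos: [0.5393, 0.2478, 0.2346]
time_s: 5.5
tcp_pos: [0.6598, 0.0694, 0.114]
t 5.5 pos [0.6598 0.0694 0.114 ] yaw -82.82 F [-0.1  0.6  0.6] units [-0.03  0.07  1.44]
```

```bash
python3 -m handwheel '[{"grip":1,"travel":[0,0.07,0.5],"spin":0},{"grip":1,"travel":[0,0,0.5],"spin":0},{"grip":1,"travel":[0,0,0.44],"spin":0},{"grip":1,"travel":[0,0,0.12],"spin":0},{"grip":1,"travel":[0,0,0.08],"spin":0},{"grip":1,"travel":[0,0,0.06],"spin":0},{"grip":1,"travel":[0,0,0],"spin":0}]'
```

```text
time_s: 6.38
tcp_pos: [0.6578, 0.0712, 0.0724]
eef_rot: [-180.0, 0.0, -82.8]
contact_force: [0.0, -0.4, -0.8]
gripper_width: 0.0004
gripper_force: 0.0
```

```bash
python3 -m handwheel '[{"grip":1,"travel":[0,0,0.04],"spin":0},{"grip":1,"travel":[0,0,0.03],"spin":0},{"grip":1,"travel":[0,0,0],"spin":0}]'
```

```text
time_s: 6.75
tcp_pos: [0.6579, 0.0711, 0.0723]
eef_rot: [-179.9, 0.0, -82.8]
contact_force: [-5.3, 2.1, 12.1]
gripper_width: 0.0005
gripper_force: 6.1
```

Rail a touched with about 12 N. Now I'll lift, move 72 mm along and touch b.

```bash
python3 -m handwheel '[{"grip":1,"travel":[0,0,-0.8],"spin":0},{"grip":1,"travel":[0.96,0,0],"spin":0},{"grip":1,"travel":[0.96,0,0],"spin":0},{"grip":1,"travel":[0.96,0,0],"spin":0},{"grip":1,"travel":[0,0,0.6],"spin":0},{"grip":1,"travel":[0,0,0.12],"spin":0},{"grip":1,"travel":[0,0,0.08],"spin":0},{"grip":1,"travel":[0,0,0],"spin":0}]'
```

```text
time_s: 7.75
tcp_pos: [0.6664, -0.0026, 0.0722]
eef_rot: [179.9, -0.2, -82.8]
contact_force: [-6.6, -6.9, 19.3]
gripper_width: 0.0005
gripper_force: 9.6
```

```bash
python3 -m handwheel '[{"grip":1,"travel":[0,0,0],"spin":0},{"grip":1,"travel":[0,0,-0.8],"spin":0},{"grip":1,"travel":[0.94,0,0],"spin":0},{"grip":1,"travel":[0.94,0,0],"spin":0},{"grip":1,"travel":[0.94,0,0],"spin":0},{"grip":1,"travel":[0,0,0.6],"spin":0},{"grip":1,"travel":[0,0,0.12],"spin":0},{"grip":1,"travel":[0,0,0.06],"spin":0}]'
python3 -m handwheel '[{"grip":1,"travel":[0,0,0],"spin":0},{"grip":1,"travel":[0,0,0],"spin":0}]'
```

```text
time_s: 8.75
tcp_pos: [0.6752, -0.0725, 0.0722]
eef_rot: [179.9, -0.2, -82.8]
contact_force: [-7.4, -6.7, 23.2]
gripper_width: 0.0005
gripper_force: 11.3
time_s: 9.0
tcp_pos: [0.6752, -0.0725, 0.0723]
eef_rot: [180.0, -0.1, -82.8]
contact_force: [-4.3, -7.7, 15.1]
gripper_width: 0.0005
gripper_force: 7.4
```

All three rails touched. Now I'll lift and go over to the car's left side.

```bash
python3 -m handwheel '[{"grip":1,"travel":[0,0,-0.8],"spin":0},{"grip":1,"travel":[0,0,-0.8],"spin":0},{"grip":1,"travel":[0,0,-0.8],"spin":0},{"grip":1,"travel":[0,0,0],"spin":0}]'
python3 -c "
from h import *
go(.451,.150,.020)"
```

```text
time_s: 9.5
tcp_pos: [0.6761, -0.0702, 0.1316]
eef_rot: [-179.9, -0.0, -82.8]
contact_force: [0.1, 0.4, -0.6]
gripper_width: 0.0007
gripper_force: 0.0
t 9.5 pos [ 0.6761 -0.0702  0.1316] yaw -82.8 F [ 0.1  0.4 -0.6] units [-9.87  7.83  4.46]
```

```bash
python3 -m handwheel '[{"grip":1,"travel":[-0.987,0.783,0],"spin":0},{"grip":1,"travel":[-0.987,0.783,0],"spin":0},{"grip":1,"travel":[-0.987,0.783,0],"spin":0},{"grip":1,"travel":[-0.987,0.783,0],"spin":0},{"grip":1,"travel":[-0.987,0.783,0],"spin":0},{"grip":1,"travel":[-0.987,0.783,0],"spin":0},{"grip":1,"travel":[-0.987,0.783,0],"spin":0},{"grip":1,"travel":[-0.987,0.783,0],"spin":0}]' |head -2
python3 -m handwheel '[{"grip":1,"travel":[-0.987,0.783,0],"spin":0},{"grip":1,"travel":[-0.987,0.783,0],"spin":0},{"grip":1,"travel":[0,0,0.9],"spin":0},{"grip":1,"travel":[0,0,0.9],"spin":0},{"grip":1,"travel":[0,0,0.9],"spin":0},{"grip":1,"travel":[0,0,0.9],"spin":0},{"grip":1,"travel":[0,0,0.8],"spin":0},{"grip":1,"travel":[0,0,0],"spin":0}]'
python3 -c "
from h import *
go(.455,-.0665,.020)"
```

```text
time_s: 10.5
tcp_pos: [0.4939, 0.1062, 0.1295]
time_s: 11.5
tcp_pos: [0.4488, 0.1486, 0.0188]
eef_rot: [179.8, -0.1, -82.8]
contact_force: [0.4, -0.6, 0.0]
gripper_width: 0.0007
gripper_force: 0.0
t 11.5 pos [0.4488 0.1486 0.0188] yaw -82.83 F [ 0.4 -0.6  0. ] units [ 8.57  0.83 -0.05]
```

```bash
python3 -m handwheel '[{"grip":1,"travel":[0.4,0,0],"spin":0},{"grip":1,"travel":[0.4,0,0],"spin":0},{"grip":1,"travel":[0.4,0,0],"spin":0},{"grip":1,"travel":[0.4,0,0],"spin":0},{"grip":1,"travel":[0.4,0,0],"spin":0},{"grip":1,"travel":[0.4,0,0],"spin":0},{"grip":1,"travel":[0.4,0,0],"spin":0},{"grip":1,"travel":[0.4,0,0],"spin":0}]'
python3 - <<'E'
from h import *
im=save("top","t2")
c=cv2.resize(im[160:300,220:380],None,fx=4,fy=4,interpolation=cv2.INTER_CUBIC);cv2.imwrite("pics/c3.png",c[:,:,::-1])
E
```

```text
time_s: 12.5
tcp_pos: [0.4604, 0.0699, 0.0208]
eef_rot: [180.0, -0.0, -82.8]
contact_force: [0.0, 1.1, 1.5]
gripper_width: 0.0003
gripper_force: 0.9
```

View pics/c3.png

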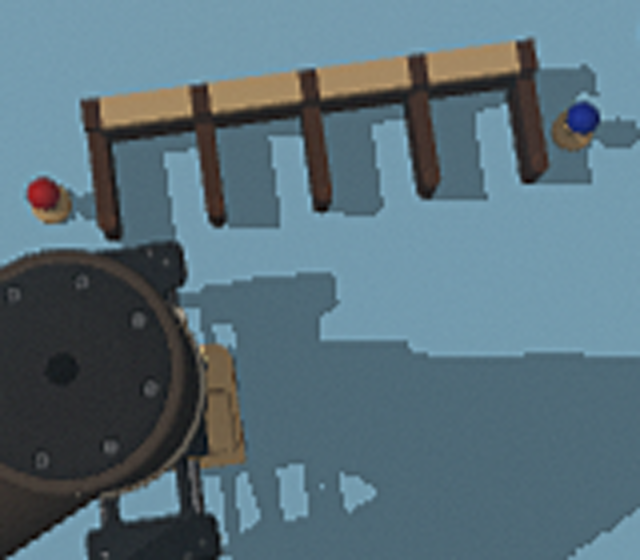

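The car (around crop pixel 225,405) is moving sideways, flush with the fingers, and nothing else is touched.

```bash
python3 -m handwheel '[{"grip":1,"travel":[0.4,0,0],"spin":0},{"grip":1,"travel":[0.4,0,0],"spin":0},{"grip":1,"travel":[0.4,0,0],"spin":0},{"grip":1,"travel":[0.4,0,0],"spin":0},{"grip":1,"travel":[0.4,0,0],"spin":0},{"grip":1,"travel":[0.4,0,0],"spin":0},{"grip":1,"travel":[0.4,0,0],"spin":0},{"grip":1,"travel":[0.4,0,0],"spin":0}]'
python3 -m handwheel '[{"grip":1,"travel":[0.4,0,0],"spin":0},{"grip":1,"travel":[0.4,0,0],"spin":0},{"grip":1,"travel":[0.4,0,0],"spin":0},{"grip":1,"travel":[0.4,0,0],"spin":0},{"grip":1,"travel":[0.3,0,0],"spin":0},{"grip":1,"travel":[0.2,0,0],"spin":0},{"grip":1,"travel":[0,0,0],"spin":0}]'
python3 -c "
from h import *
s=telemetry.get_state();d=s['tcp_pos'][:2]-[.6201,-.0434];print('yg',-.1253*d[0]+.9921*d[1])"
```

```text
time_s: 13.55
tcp_pos: [0.4704, -0.0095, 0.0208]
eef_rot: [180.0, 0.0, -82.8]
contact_force: [0.2, 1.3, -1.1]
gripper_width: 0.0004
gripper_force: 0.3
time_s: 14.42
tcp_pos: [0.477, -0.0613, 0.0208]
eef_rot: [180.0, -0.0, -82.8]
contact_force: [-0.4, 0.2, -0.6]
gripper_width: 0.0004
gripper_force: 0.0
yg 0.00019460420787149532
```

```bash
python3 -m handwheel '[{"grip":1,"travel":[0.12,0,0],"spin":0},{"grip":1,"travel":[-0.6,0,0],"spin":0},{"grip":1,"travel":[-0.6,0,-0.5],"spin":0},{"grip":1,"travel":[0,0,-1],"spin":0},{"grip":1,"travel":[0,0,-1],"spin":-1},{"grip":1,"travel":[0,0,-0.5],"spin":-1},{"grip":1,"travel":[0,0,0],"spin":-1},{"grip":1,"travel":[0,0,0],"spin":-1}]' |head -2
python3 -m handwheel '[{"grip":1,"travel":[0,0,0],"spin":-1},{"grip":1,"travel":[0,0,0],"spin":-1},{"grip":1,"travel":[0,0,0],"spin":-1},{"grip":1,"travel":[0,0,0],"spin":-1},{"grip":1,"travel":[0,0,0],"spin":-1},{"grip":1,"travel":[0,0,0],"spin":-1},{"grip":1,"travel":[0,0,0],"spin":-1},{"grip":1,"travel":[0,0,0],"spin":-1}]' |head -2
python3 -m handwheel '[{"grip":1,"travel":[0,0,0],"spin":-1},{"grip":1,"travel":[0,0,0],"spin":-1},{"grip":1,"travel":[0,0,0],"spin":-1},{"grip":1,"travel":[0,0,0],"spin":-1},{"grip":1,"travel":[0,0,0],"spin":-1},{"grip":1,"travel":[0,0,0],"spin":-1},{"grip":1,"travel":[0,0,0],"spin":0}]'
python3 - <<'E'
from h import *
im=save("top","t3")
c=cv2.resize(im[150:290,260:400],None,fx=4.2,fy=4.2,interpolation=cv2.INTER_CUBIC);cv2.imwrite("pics/c4.png",c[:,:,::-1])
save("side","s3")
E
```

```text
time_s: 15.42
tcp_pos: [0.4738, -0.033, 0.0971]
time_s: 16.42
tcp_pos: [0.4737, -0.033, 0.0968]
time_s: 17.3
tcp_pos: [0.4737, -0.0332, 0.0966]
eef_rot: [-180.0, -0.1, 7.2]
contact_force: [0.1, -0.2, 0.7]
gripper_width: 0.0002
gripper_force: 0.0
```

View pics/c4.png

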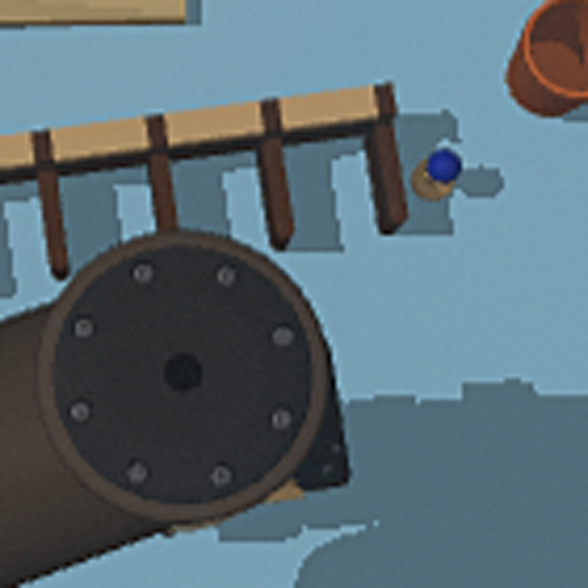

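```bash
python3 -c "
from h import *
go(.405,-.106,.0966)"
```

```text
t 17.4 pos [ 0.4737 -0.0335  0.0964] yaw 7.12 F [ 0.6  0.4 -0. ] units [-3.08  2.54 -0.01]
```

```bash
python3 -m handwheel '[{"grip":1,"travel":[-0.77,0.635,0],"spin":0},{"grip":1,"travel":[-0.77,0.635,0],"spin":0},{"grip":1,"travel":[-0.77,0.635,0],"spin":0},{"grip":1,"travel":[-0.77,0.635,0],"spin":0},{"grip":1,"travel":[0,0,0],"spin":0}]'
python3 - <<'E'
from h import *
im=save("top","t4");si=save("side","s4")
a=cv2.resize(im[160:300,260:390],None,fx=4,fy=4,interpolation=cv2.INTER_CUBIC)
b=cv2.resize(si[200:340,170:350],None,fx=4,fy=4,interpolation=cv2.INTER_CUBIC)[:, :]
b=cv2.resize(b,(280*2//2*1,218)) if 0 else b
cv2.imwrite("pics/c5.png",a[:,:,::-1]);cv2.imwrite("pics/c6.png",b[:,:,::-1])
E
```

```text
time_s: 18.02
tcp_pos: [0.4032, -0.1084, 0.0959]
eef_rot: [-180.0, 0.0, 7.1]
contact_force: [-0.1, 0.5, 0.5]
gripper_width: 0.0003
gripper_force: 0.0
```

View pics/c5.png

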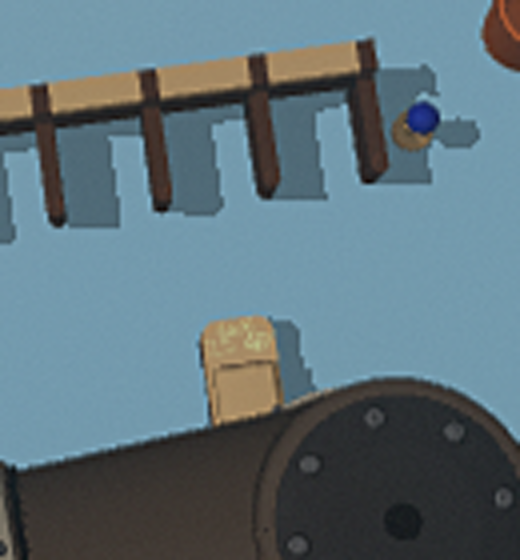

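View pics/c6.png

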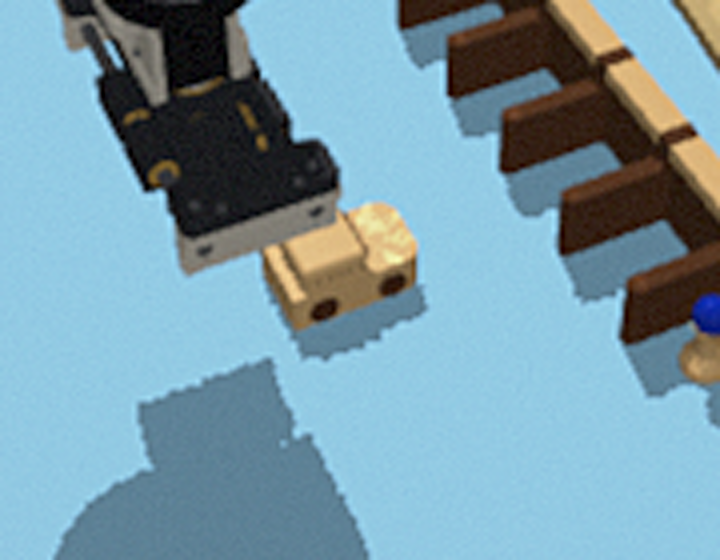

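The car's nose is at top crop (237,318) with the cabin front edge from (209,368) to (280,361). In the side view the tail is clear of the fingers.

```bash
cat >> h.py <<'E'
G=np.array([.6201,-.0434]);A=np.radians(7.2)
def gar(p):
    d=np.array(p)[:2]-G;return np.array([np.cos(A)*d[0]+np.sin(A)*d[1],-np.sin(A)*d[0]+np.cos(A)*d[1]])
E
python3 -c "
from h import *
P=lambda u,v,z:gar(ray('top',(260+(u+.5)/4-.5,160+(v+.5)/4-.5),z)).round(4)
print('cabin front',P(209,368,.04),P(280,361,.04),'cabin L rear',P(214,424,.04),'nose',P(237,318,.026),'sideL',P(201,345,.026),'R',P(278,345,.026))
S=lambda u,v,z:gar(ray('side',(170+(u+.5)/4-.5,200+(v+.5)/4-.5),z)).round(4)
print('side cabin: frontL,frontR,rearR',S(332,212,.04),S(364,250,.04),S(300,272,.04),'bodyRtop rear',S(297,297,.026),'nose',S(400,215,.026))
print(gar(telemetry.get_state()['tcp_pos']))
go(.4032,-.1084,.022)
"
```

```text
cabin front [-0.1347 -0.0131] [-0.1364 -0.0595] cabin L rear [-0.1709 -0.011 ] nose [-0.1037 -0.0372] sideL [-0.1182 -0.011 ] R [-0.125  -0.0614]
side cabin: frontL,frontR,rearR [-0.1433 -0.0212] [-0.1389 -0.0546] [-0.177  -0.0539] bodyRtop rear [-0.1813 -0.0585] nose [-0.1043 -0.0284]
[-0.22136047 -0.03654421]
t 18.12 pos [ 0.4051 -0.1074  0.0961] yaw 7.12 F [ 0.2 -0.1  0.4] units [-0.08  0.03  2.96]
```

```bash
python3 -m handwheel '[{"grip":1,"travel":[0,0,1],"spin":0},{"grip":1,"travel":[0,0,1],"spin":0},{"grip":1,"travel":[0,0,0.98],"spin":0},{"grip":1,"travel":[0.4,0,0],"spin":0},{"grip":1,"travel":[0.4,0,0],"spin":0},{"grip":1,"travel":[0.4,0,0],"spin":0},{"grip":1,"travel":[0.4,0,0],"spin":0},{"grip":1,"travel":[0.4,0,0],"spin":0}]'|head -4
python3 -m handwheel '[{"grip":1,"travel":[0.4,0,0],"spin":0},{"grip":1,"travel":[0.4,0,0],"spin":0},{"grip":1,"travel":[0.4,0,0],"spin":0},{"grip":1,"travel":[0.4,0,0],"spin":0},{"grip":1,"travel":[0.4,0,0],"spin":0},{"grip":1,"travel":[0.2,0,0],"spin":0},{"grip":1,"travel":[0,0,0],"spin":0}]'
python3 - <<'E'
from h import *
print(gar(telemetry.get_state()["tcp_pos"]))
im=save("top","t5");si=save("side","s5")
a=cv2.resize(im[160:260,260:380],None,fx=3.3,fy=3.3,interpolation=cv2.INTER_CUBIC)
b=cv2.resize(si[180:280,230:350],None,fx=3.3,fy=3.3,interpolation=cv2.INTER_CUBIC)
cv2.imwrite("pics/c7.png",np.hstack([a,b])[:,:,::-1])
E
```

```text
time_s: 19.12
tcp_pos: [0.4554, -0.1005, 0.0216]
eef_rot: [-180.0, -0.0, 7.2]
contact_force: [-2.1, -0.4, 1.8]
time_s: 20.0
tcp_pos: [0.51, -0.0935, 0.0213]
eef_rot: [-180.0, -0.0, 7.2]
contact_force: [0.8, 0.3, 0.5]
gripper_width: 0.0004
gripper_force: 0.0
[-0.11555896 -0.03591277]
```

View pics/c7.png

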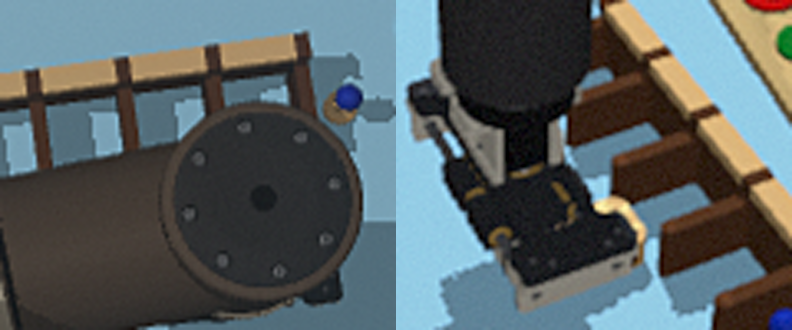

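The nose (side crop 625,220) is at the mouth of the third gap, between dividers 3 and 4, and looks centred. I'll push on.

```bash
python3 -m handwheel '[{"grip":1,"travel":[0.3,0,0],"spin":0},{"grip":1,"travel":[0.3,0,0],"spin":0},{"grip":1,"travel":[0.3,0,0],"spin":0},{"grip":1,"travel":[0.3,0,0],"spin":0},{"grip":1,"travel":[0.3,0,0],"spin":0},{"grip":1,"travel":[0.3,0,0],"spin":0},{"grip":1,"travel":[0.3,0,0],"spin":0},{"grip":1,"travel":[0.3,0,0],"spin":0}]'
python3 -m handwheel '[{"grip":1,"travel":[0.1,0,0],"spin":0},{"grip":1,"travel":[0.1,0,0],"spin":0},{"grip":1,"travel":[0.1,0,0],"spin":0},{"grip":1,"travel":[0,0,0],"spin":0}]'
python3 -c "
from h import *
print(gar(telemetry.get_state()['tcp_pos']))"
```

```text
time_s: 21.1
tcp_pos: [0.5693, -0.0861, 0.0213]
eef_rot: [-180.0, 0.0, 7.2]
contact_force: [-2.2, 0.4, 1.3]
gripper_width: 0.0004
gripper_force: 0.8
time_s: 21.6
tcp_pos: [0.5767, -0.0851, 0.0214]
eef_rot: [180.0, -0.0, 7.2]
contact_force: [0.8, 0.4, 0.3]
gripper_width: 0.0001
gripper_force: 0.0
[-0.04825303 -0.03597055]
```

```bash
for i in 1 2 3; do python3 -m handwheel '[{"grip":1,"travel":[0.05,0,0],"spin":0},{"grip":1,"travel":[0.03,0,0],"spin":0},{"grip":1,"travel":[0,0,0],"spin":0}]' | sed -n '2p;4p'; done
```

```text
tcp_pos: [0.5782, -0.085, 0.0213]
contact_force: [-1.2, -0.9, 1.5]
tcp_pos: [0.5787, -0.085, 0.021]
contact_force: [-5.8, -0.1, 4.1]
tcp_pos: [0.5787, -0.085, 0.0208]
contact_force: [-11.2, 0.4, 8.4]
```

The car is home: the force rises and the fingers stop at garage x ≈ -46 mm. I'll back off straight, lift, and check.

```bash
python3 -m handwheel '[{"grip":1,"travel":[-0.3,0,0],"spin":0},{"grip":1,"travel":[-0.8,0,0],"spin":0},{"grip":1,"travel":[-1,0,-0.5],"spin":0},{"grip":1,"travel":[-1,0,-1],"spin":0},{"grip":1,"travel":[-1,0,-1],"spin":0},{"grip":1,"travel":[-1,0,-1],"spin":0},{"grip":1,"travel":[-0.5,0,-1],"spin":0},{"grip":1,"travel":[0,0,0],"spin":0}]'
python3 - <<'E'
from h import *
im=save("top","t6");si=save("side","s6")
a=cv2.resize(im[160:260,260:380],None,fx=3.3,fy=3.3,interpolation=cv2.INTER_CUBIC)
b=cv2.resize(si[180:280,230:350],None,fx=3.3,fy=3.3,interpolation=cv2.INTER_CUBIC)
cv2.imwrite("pics/c8.png",np.hstack([a,b])[:,:,::-1])
E
```

```text
time_s: 23.72
tcp_pos: [0.4446, -0.1018, 0.1361]
eef_rot: [-180.0, -0.4, 7.2]
contact_force: [0.5, -0.2, -0.6]
gripper_width: 0.0007
gripper_force: 0.0
```

View pics/c8.png

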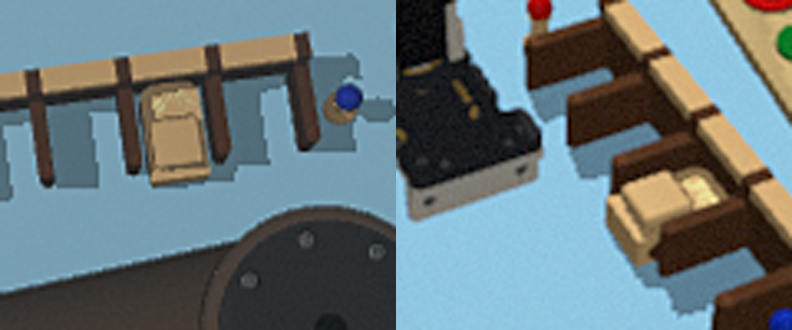

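The car sits straight and centred in the third gap (top crop 178,135), nose against the wall, with the arm clear. I'm handing the job in.

```bash
python3 -c "
from plant import close_job
print(close_job())"
```

```text
the job is handed in; nothing more can be done
None
```

The job is handed in: the rails behind gaps one, two and three (counted from the red ball) were touched in order and the fourth was not, and the maple car stands nose-home in the third gap with the arm clear; no verdict was returned.

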